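Fit the spout elbow to the leaning outlet port

TASK

Take the elbow fitting with the side spout out of the white rack and push it fully home in the leaning outlet port, its lugs going down through the port's two slots. Then turn it clockwise (seen from above the port) past the point where the seal begins to drag, and stop with the spout squarely over the port's index rib at the front, above the small steel cup; do not overtighten it past the rib. Leave the straight hose fitting in the rack, do not push the cup about, and let go of the elbow.

Things in the scene. Friction and masses are not known exactly. Their poses are not given: they have to be found in the camera images.
- elbow: Elbow, 98 mm tall, 0.22 kg. Origin: centre of the underside of its flange (60 mm wide, 6 thick); own z up. Spout (18 mm tube, 22 mm at the end) along own -x. Below the flange a 30 mm round plug, 28 mm long, end tapered, with two lugs on own +y and -y: 8 mm wide, out to 22 mm from the axis, 13 to 22 mm below the flange. Starts upright in either rack hole, spout within 60 deg of the robot's side.
- hex_grip (a point): centre of the elbow's hexagonal grip, 46 mm above its origin on its axis: 32 mm across flats, flats facing own +-y and every 60 deg from there, reaching 28 to 64 mm above the origin (a 20 mm boss, 6 mm high, on top). The spout below it ends 26.5 mm above the origin; 28.5 at its rim.
- spout_tip (a point): centre of the spout's open end, at (-72, 0, 17.5) mm in the elbow's frame
- port: Fixed steel collar, 64 mm outside, on a leaning neck. Origin: centre of its mouth, 125 mm up. Own z: its axis, out of the mouth, leaning 30 deg from vertical to the robot's side; own -x: downhill, to the front. Bore 33 mm; its lip is 10 mm thick. With the elbow fully home its flange lies on the mouth, origins together; with the spout over the rib the two frames coincide.
- slot (a point): middle of one of the two opposite 13 mm wide lug slots in the lip, at +160 deg about the port's z from its +x (the other at -20). The elbow enters turned +70 deg from the port's frame (spout to the right, seen from the robot). It also enters half a turn from there, but cannot then reach the rib. Counterclockwise it is stopped within 10 deg; clockwise it turns, and cannot be lifted out.
- rib (a point): top of the index rib, 5 mm wide, upright on the front of the collar, at (-33, 0, -3) mm in the port's frame; the spout's final direction, 70 deg clockwise from entry
- seal (a joint): Angle (rad) by which the seal is carried round clockwise; starts at 0 to 0.1. From entry the elbow turns freely some 43 to 49 deg, then its lugs push the seal (drag about 0.12 N m) and it stays where left. 0.47 with the spout over the rib; above 0.77 is overtightened; stops dead at 0.92.
- barb: Straight steel hose fitting, 108 mm tall: slim ribbed stem on a low hex, no side spout; flange 60 mm wide, origin at the centre of the flange's underside. Stands in the rack's other hole and stays there.
- rack: fixed white plastic block 90 x 220 x 40 mm with two through holes of 48 mm, 60 mm either side of its centre along its own y; origin at the centre of its underside
- cup: loose small steel cup, 64 mm in diameter, 36 mm tall, origin at the centre of its underside; it stands in front of the port, about under the final spout
Things that resemble listed ones, but are neither listed nor needed, are in the scene too. Leave any blue or green look-alike of the elbow alone. Leave any turquoise look-alike of the barb alone.

How it is judged:
By the outcome, as a careful person would: the job done as asked, in the order asked, and still so for the second after the job is handed in, with the robot touching nothing.
It also fails if it takes over 48 s, if anything falls off the work surface, if the arm or the gripper's body presses on something with over 40 N, if the wrist force passes 120 N, or if a joint passes its speed limit or range.

ROBOT

A 7-joint arm with a two-finger parallel gripper is mounted at the origin on the work surface; the furniture and walls round the work are solid. World frame = base frame: x ahead of the robot, y to its left, z up, the work surface at z = 0. Lengths are in mm, angles in rad, forces in N, time in s.
With the tool pointing down it reaches from about 400 to 850 mm from the base axis. Payload 4.4 kg.
Tool frame: the origin (TCP) lies at the very end of the fingers, on their centre line; the grasp point (between the pads) lies 19 mm behind it; z points along the fingers, y is the direction in which the jaws open and shut (so a half turn about z gives the same grasp; the last joint's range is limited). The gripper opens to 94 mm and grips with 3 to 60 N. Pads are 16 mm wide; open, the fingers measure 119 mm over their backs; the gripper's body (75 mm by 177 mm) begins 78 mm behind the grasp point.
Start: joints at [1.282, 0.628, 0.038, 1.517, -0.027, 0.996, -0.02], TCP at [143.653, -633.942, 205.478] pointing down, gripper open.
Joint ranges: [-3.06, 3.06], [-0.37, 2.12], [-1.25, 1.32], [0.18, 2.47], [-1.1, 4.24], [0.23, 1.98], [-2.94, 2.94]. Speed limits (rad/s): [2.57, 2.57, 3.14, 3.14, 3.14, 3.14, 3.14].

INTERFACE

Orientations are given as a unit quaternion [w, x, y, z].
In Python, from station import ctrl, vision gives the robot as it stands. The module is installed in compiled form; this text tells all that it offers.
- The arm moves only by the tool arm_command, never from a script. Its argument "increments" is a list of rows, each an object of numbers: "grip": the finger opening in mm, from 0 to 94; "dx", "dy", "dz": the shift along the world's x, y, z scaled (see below); "ax", "ay", "az": the turn, a rotation vector about the world's x, y, z scaled (see below). A call has 1 to 5 rows; each row is the pose to reach, as a shift and turn from the pose measured when the call began, turning the shorter way round; what a row does not reach only later rows make up. The controller multiplies each number of a shift by 300 mm and each number of a turn by 180 degrees. A row lasts 1/12 s, in which the tool goes at most 41.7 mm and 7.16 degrees, less where a joint would pass 70% of its speed; a pose out of reach is approached as far as the arm can. A call with a number of a shift or a turn outside -1 to 1 is refused whole. A call with a gripper value outside its range is refused whole. The fingers move at their own pace and stop on an object; the grip force is fixed at half the most. Time passes only in rows, so rows that repeat a pose let the fingers close. It gives the time, the measured TCP pose, the force and the opening at its end, in the units of the state.
- ctrl.state(): the state, without advancing time (a new reading comes with each control period).
- vision.snapshot(name): name is "scene" or "top"; returns (picture, depth): 420x560x3 uint8, blue, green, red; 420x560 float32, mm along the optical axis (not along the pixel's ray), 0 where there is no reading.
- vision.calibration(name): a dict with "mtx" (3x3 intrinsics, pixels), "k1" (the pictures are not rectified: a ray, as slopes to the right and down, at radius r is drawn at 1 + k1 r^2 times it, then the intrinsics apply), "world_to_cam" (4x4, takes a point from world to camera coordinates). Camera axes: x right, y down, z forward; pixel columns grow to the right and rows downward; lengths in mm; the calibration is good to about 2 mm. A picture is of the moment at which its call begins. calibration takes no time and is no camera call.
- ctrl.hand_in(): hands the job in, once; it reports no verdict.
The state is a dict: "time": time; "joints": joint angles; "qvel": joint speeds; "effort": joint torques, N m; "ee_pos": TCP position; "ee_rot": TCP orientation; "wrist_force": force on the tool from outside, world axes, zero at the start; "moment": the same for the moment, N m; "finger_gap": finger opening in mm.
Only numpy, scipy, OpenCV 4.12 (cv2) and the standard library are available. Lean on these libraries where they do the work, as an engineer would, in place of code of your own. Each camera call takes 0.05 s, during which the arm holds its last target. There are 200 camera calls.

## Working session

There is one attempt and no reset: what is moved stays moved. The work goes in short steps, Python scripts to look and compute and a tool call to move; the robot and the scene stay as the last step left them, time stands still between calls to the robot, and variables do not carry over. Pictures are saved under pics/ and viewed, about 8 in all and at most 12, crops included, and the job is handed in when it is done.

Besides the shell and the picture viewer there is one more tool, called as a command line: name --argument value ..., lists and objects as JSON in quotes. arm_command: Moves the arm, as the interface text tells. Shifts and turns lie within -1 to 1; 1 stands for 300 mm of shift or 180 degrees of turn. Its arguments: {"type":"object","properties":{"increments":{"type":"array","items":{"type":"object","properties":{"grip":{"type":"number"},"dx":{"type":"number"},"dy":{"type":"number"},"dz":{"type":"number"},"ax":{"type":"number"},"ay":{"type":"number"},"az":{"type":"number"}}}}},"required":["increments"]}

```bash
mkdir -p pics; cat > h.py <<'E'
import numpy as np, cv2
from station import ctrl, vision
def snap(n):
    im,d=vision.snapshot(n); return np.array(im),np.array(d)
def world(n,px,d):
    """pixels Nx2, depths N -> world points"""
    c=vision.calibration(n); K=np.array(c["mtx"]); k=c["k1"]; T=np.array(c["world_to_cam"])
    px=np.atleast_2d(px).astype(float)
    s=cv2.undistortPoints(px.reshape(-1,1,2),K,np.array([k,0,0,0,0.])).reshape(-1,2)
    P=np.c_[s,np.ones(len(s))]*np.atleast_1d(d)[:,None]
    return (P-T[:3,3])@T[:3,:3]
def proj(n,P):
    c=vision.calibration(n); K=np.array(c["mtx"]); T=np.array(c["world_to_cam"])
    return cv2.projectPoints(np.atleast_2d(P).astype(float),cv2.Rodrigues(T[:3,:3])[0],T[:3,3],K,np.array([c["k1"],0,0,0,0.]))[0].reshape(-1,2)
def cloud(n,d):
    v,u=np.nonzero(d>0); return np.c_[u,v],world(n,np.c_[u,v],d[v,u])
E
python3 - <<'E'
from h import *
for n in("scene","top"):
    im,d=snap(n); np.savez(f"{n}0",im=im,d=d); cv2.imwrite(f"pics/{n}0.png",cv2.resize(im,(800,600)))
    T=np.array(vision.calibration(n)["world_to_cam"]); print(n,(-T[:3,:3].T@T[:3,3]).round(),T[2,:3].round(2))
print(ctrl.state())
E
```

```text
scene [ 88. 783. 723.] [ 0.38 -0.73 -0.57]
top [ 342.  -28. 1092.] [ 0.14 -0.02 -0.99]
{'time': 0.1, 'joints': array([ 1.28219165,  0.62926452,  0.03843205,  1.51823967, -0.02702655,
        0.99629854, -0.01999678]), 'qvel': array([ 5.98553707e-04, -2.07687096e-03, -1.61751665e-03, -2.33313899e-03,
       -1.42061219e-05,  1.56598557e-03, -8.90980569e-04]), 'effort': array([ 2.30296195e-03, -5.50794268e+01,  1.14752982e+00, -1.87118751e+01,
       -5.20873012e-02,  1.91944465e-02,  6.51214327e-05]), 'ee_pos': array([ 143.5432482 , -633.34789575,  204.6478434 ]), 'ee_rot': array([-8.41975791e-04,  9.93800835e-01,  1.11171869e-01, -8.77767403e-05]), 'wrist_force': array([-0.57556429, -0.42989095, -0.75141749]), 'moment': array([-0.00760202,  0.02081123,  0.05082273]), 'finger_gap': 94.44280241241374}
```

View pics/scene0.png

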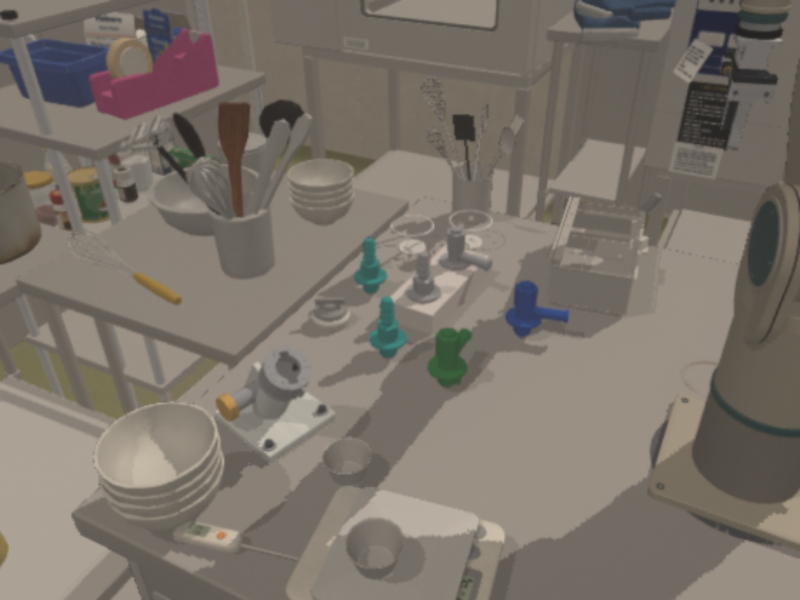

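View pics/top0.png

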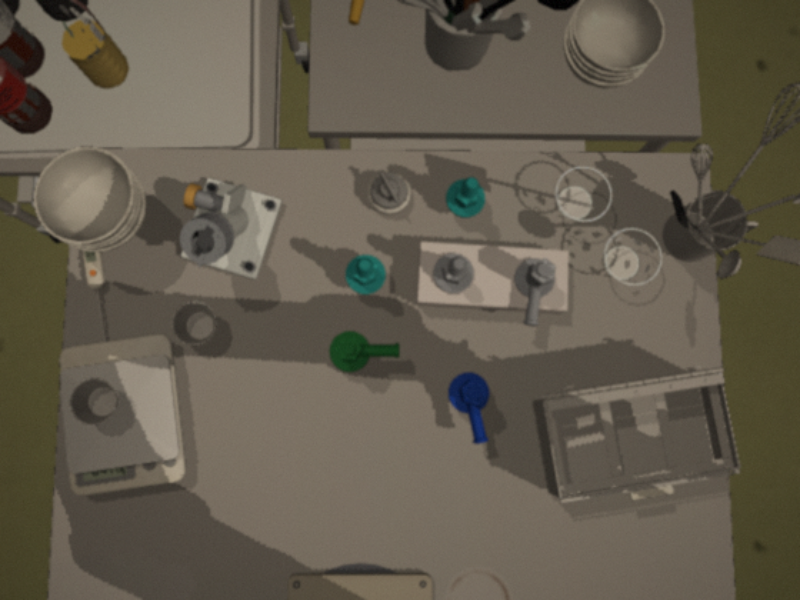

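The top view shows the elbow in the right-hand rack hole (800×600 px: 537,275), with its spout toward the robot. The barb is at (455,270), the port mouth at (205,240) and the cup at (197,323). Next I'll measure them from depth.

```bash
cat > m.py <<'E'
from h import *
from scipy.optimize import least_squares
def circ(P):
    f=lambda p:np.hypot(P[:,0]-p[0],P[:,1]-p[1])-p[2]
    r=least_squares(f,[*P.mean(0)[:2],30],loss="soft_l1"); return r.x.round(1),len(P)
C={}
for n in("top","scene"):
    z=np.load(n+"0.npz"); px,P=cloud(n,z["d"]); C[n]=(px,P)
px,P=C["top"]; s=560/800
def near(u,v,r,P=P,px=px): return P[np.hypot(px[:,0]-u*s,px[:,1]-v*s)<r*s]
for nm,u,v,r in(("elbow",537,275,45),("barb",455,270,35),("port",205,240,40),("cup",197,323,35),("glass1",583,193,40),("glass2",632,255,40),("tub",710,225,50)):
    Q=near(u,v,r); print(nm,np.median(Q,0).round(),"zmax",np.percentile(Q[:,2],[50,90,99]).round())
print("table z",np.median(near(300,400,15),0).round(1))
Q=near(537,275,60); 
for n in C:
    A=C[n][1]; e=np.median(near(537,275,12),0); B=A[np.hypot(A[:,0]-e[0],A[:,1]-e[1])<110]
    print(n,"hist z",np.histogram(B[:,2],np.arange(0,125,5))[0])
    H=B[(B[:,2]>98)&(B[:,2]<107)]; print(" hextop mean",H.mean(0).round(1),len(H), "bbox mid",((H.max(0)+H.min(0))/2).round(1))
    S=B[(B[:,2]>50)&(B[:,2]<72)&(B[:,0]<e[0]-35)]; 
    if len(S)>10: 
        c=S.mean(0); d=np.linalg.svd((S-c)[:,:2])[2][0]; print(" spout c",c.round(1),"dir",d.round(3),"tip xmin",S[np.argmin(S[:,0])].round(1))
E
python3 m.py
python3 - <<'E'
from h import *
z=np.load("top0.npz")["im"]; a=cv2.resize(z[115:225,105:220],None,fx=5,fy=5,interpolation=cv2.INTER_CUBIC)[:550,:]
y=np.load("scene0.npz")["im"]; 
b=cv2.resize(y[225:345,140:290],None,fx=4.5,fy=4.5,interpolation=cv2.INTER_CUBIC)
h=600;a=cv2.resize(a,(400,383));b=cv2.resize(b,(400,320)); 
o=np.zeros((383,800,3),np.uint8);o[:,:400]=a;o[:320,400:]=b
cv2.imwrite("pics/c1.png",cv2.convertScaleAbs(o,alpha=1.5))
E
```

```text
elbow [ 528. -254.   39.] zmax [ 39.  68. 110.]
barb [ 533. -135.   41.] zmax [ 41.  72. 120.]
port [572. 220.  60.] zmax [ 60. 129. 139.]
cup [462. 246.   1.] zmax [ 1. 29. 37.]
glass1 [ 667. -343.   -0.] zmax [-0.  3. 52.]
glass2 [ 569. -415.   -0.] zmax [-0. 17. 52.]
tub [ 607. -516.   44.] zmax [ 44. 146. 269.]
table z [ 3.48e+02  9.12e+01 -3.00e-01]
top hist z [1540   26   24   22   22   18   55 1334 1069  242   11   30  131  102
   31   11   16   13   17   14  122   75   43   18]
 hextop mean [ 524.5 -251.4  103.2] 155 bbox mid [ 525.5 -205.4  102.6]
 spout c [ 468.4 -244.3   63.4] dir [-0.984  0.179] tip xmin [ 452.8 -249.5   63.1]
scene hist z [234  38  39  38  35  41  35 449 228  65  42  59  81  36  29  24  23  22
  21  27  46  31   4   0]
 hextop mean [ 524.8 -245.6  102.2] 66 bbox mid [ 526.6 -249.7  102.5]
 spout c [ 468.4 -238.6   60.4] dir [-0.999  0.036] tip xmin [ 454.5 -245.5   57.6]
```

View pics/c1.png

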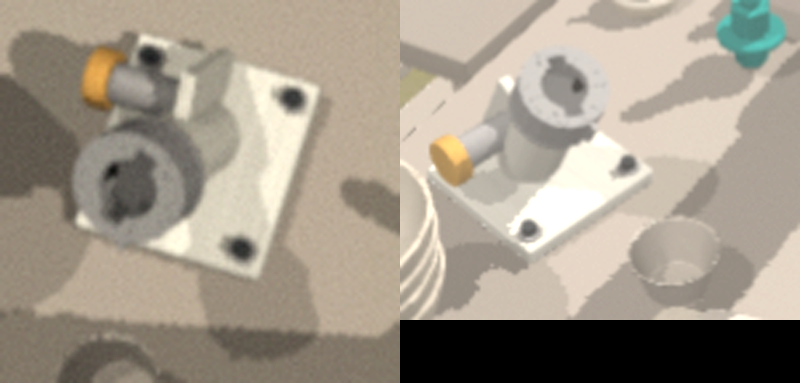

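```bash
cat >> m.py <<'E'
print("=====")
import math
rng=np.random.default_rng(0)
for n in C:
    A=C[n][1]; B=A[(np.hypot(A[:,0]-545,A[:,1]-235)<75)&(A[:,2]>90)&(A[:,2]<170)]
    best=None
    for _ in range(2000):
        a,b,c=B[rng.choice(len(B),3,False)]; m=np.cross(b-a,c-a); l=np.linalg.norm(m)
        if l<100: continue
        m/=l; m*=np.sign(m[2])
        if m[2]<.75 or m[2]>.95: continue
        k=abs((B-a)@m)<2.5
        if best is None or k.sum()>best.sum(): best=k
    Q=B[best]; c=Q.mean(0); m=np.linalg.svd(Q-c)[2][2]; m*=np.sign(m[2])
    tilt=math.degrees(math.acos(m[2])); yaw=math.degrees(math.atan2(-m[1],-m[0]))-180
    x=np.array([math.cos(math.radians(yaw)),math.sin(math.radians(yaw)),0]); x=x-m*(x@m); x/=np.linalg.norm(x); y=np.cross(m,x)
    uv=np.c_[(Q-c)@x,(Q-c)@y]; r=np.hypot(*(uv.T)); uv=uv[r<40]
    # outer circle: farthest pts per angle sector
    cc=uv.mean(0)
    for _ in range(5):
        t=np.arctan2(uv[:,1]-cc[1],uv[:,0]-cc[0]); rr=np.hypot(*(uv-cc).T)
        sec=((t+np.pi)/(2*np.pi)*24).astype(int)%24
        E=np.array([uv[sec==i][np.argsort(rr[sec==i])[-2]] for i in range(24) if (sec==i).sum()>2])
        cc=np.array(circ(E)[0][:2]); 
    print(n,"n",m.round(3),"tilt",round(tilt,1),"yaw",round(yaw,1),"c",(c+x*cc[0]+y*cc[1]).round(1),circ(E),len(Q))
    W=A[(A[:,2]>38)&(A[:,2]<50)&(np.hypot(A[:,0]-545,A[:,1]-235)<75)]
    # elbow
    e=np.array([525,-248]); D=A[np.hypot(A[:,0]-e[0],A[:,1]-e[1])<40]
    H=D[(D[:,2]>99)&(D[:,2]<116)&(np.hypot(*(D[:,:2]-e).T)<22)]; print(" hextop",H.mean(0).round(1),((H.max(0)+H.min(0))/2).round(1),len(H))
    F=D[(D[:,2]>43.5)&(D[:,2]<52)]; print(" flange",circ(F) if len(F)>10 else 0, ((F.max(0)+F.min(0))/2).round(1))
    Q=A[(A[:,0]>400)&(A[:,0]<520)&(abs(A[:,1]-205)<0)]
    K=A[(np.hypot(A[:,0]-470,A[:,1]-250)<60)&(A[:,2]>31)&(A[:,2]<42)]; print(" cup",circ(K))
E
python3 m.py | sed -n '/=====/,$p'
```

```text
=====
top n [-0.48   0.128  0.868] tilt 29.8 yaw -195.0 c [560.  213.9 124.5] (array([ 0.7,  0.2, 31.4]), 24) 481
 hextop [ 524.8 -253.   105.5] [ 525.5 -253.2  106.8] 223
 flange (array([ 525.7, -255.3,   25.2]), 237) [ 526.7 -247.9   47.1]
 cup (array([457.6, 244.1,  30.9]), 175)
scene n [-0.465  0.146  0.873] tilt 29.2 yaw -197.4 c [561.9 216.1 123.9] (array([-0.5,  0.9, 32.2]), 24) 538
 hextop [ 525.2 -247.2  104.3] [ 526.6 -249.7  105.1] 87
 flange (array([ 527.2, -257.1,   25.6]), 110) [ 527.5 -243.1   47.3]
 cup (array([460. , 246. ,  31.3]), 212)
```

```bash
python3 - <<'E'
from h import *
A=np.vstack([cloud(n,np.load(n+"0.npz")["d"])[1] for n in("top","scene")])
print("   y:",list(range(-700,450,50)))
for x in range(750,50,-50):
    r=[]
    for y in range(-700,450,50):
        k=A[(abs(A[:,0]-x)<25)&(abs(A[:,1]-y)<25),2]; r.append(int(np.percentile(k,98)) if len(k)>3 else -1)
    print(x,r)
E
```

```text
y: [-700, -650, -600, -550, -500, -450, -400, -350, -300, -250, -200, -150, -100, -50, 0, 50, 100, 150, 200, 250, 300, 350, 400]
750 [-1, -1, -1, 267, 2, 2, 2, 1, 2, 1, 2, 2, 2, 2, 2, 2, 2, 2, 2, 2, 3, 3, 3]
700 [-1, -1, -1, 268, 251, 187, 3, 50, 49, 3, 3, 30, 3, 47, 29, 3, 3, 3, 11, 13, 3, 114, 115]
650 [-1, -1, -1, 175, 150, 205, 2, 50, 50, 2, 34, 107, 4, 47, 32, 3, 3, 23, 85, 66, 114, 112, 85]
600 [-1, -1, 210, 184, 97, 144, 267, 269, 49, 3, 3, 39, 40, 3, 2, 3, 3, 20, 139, 134, 113, 114, 98]
550 [-1, -1, 208, 202, 200, 193, 269, 125, 42, 109, 43, 121, 107, 35, 108, 4, 3, 22, 132, 127, 3, 114, 115]
500 [-1, -1, -1, 207, 207, 217, 51, 3, 45, 109, 43, 109, 62, 32, 96, 3, 3, 3, 33, 36, 3, 3, 17]
450 [-1, -1, -1, 3, 3, 3, 3, 3, 2, 67, 3, 2, 3, 47, 96, 89, 3, 3, 35, 36, 33, 32, 31]
400 [-1, -1, -1, 3, 95, 95, 94, 3, 3, 3, 3, 37, 3, 55, 98, 92, 3, 3, 3, 29, 42, 74, 43]
350 [-1, -1, -1, -1, 93, 95, 96, 96, 96, 95, 35, 98, 3, 3, 3, 3, 3, 3, 4, 41, 43, 76, 75]
300 [-1, -1, -1, 71, 81, 68, 68, 69, 11, 81, 4, 55, 3, 3, 3, 3, 3, 3, 3, 42, 43, 74, 74]
250 [-1, -1, -1, 77, 82, 82, 82, 81, 71, 81, 3, 3, 3, 3, 3, 3, 3, 3, 3, 40, 41, 42, 43]
200 [344, 427, 443, 3, 3, 3, 80, 81, 83, 77, 3, 3, 3, 3, 3, 3, 3, 3, 3, 3, 4, 31, 31]
150 [321, 385, 448, 344, 3, 3, 3, 3, 3, 3, 3, 3, 3, 3, 3, 3, 3, 3, 3, 3, 4, 4, 4]
100 [-1, 442, 449, 344, 3, 3, 3, 3, 3, 3, 3, 4, 15, 15, 15, 15, 14, 3, 3, 3, 4, 4, 4]
```

arm_command --increments '[{"grip": 70,"dz": 0.1},{"grip": 70,"dz": 0.15,"dx": 0.05,"dy": 0.05}]'

```text
$.increments[0]: bad value
```

arm_command --increments '[{"grip": 70,"dx": 0.7,"dy": 0.7,"dz": 0.15,"ax": 0,"ay": 0,"az": 0.3},{"grip": 70,"dx": 0.7,"dy": 0.7,"dz": 0.15,"ax": 0,"ay": 0,"az": 0.3},{"grip": 70,"dx": 0.7,"dy": 0.7,"dz": 0.15,"ax": 0,"ay": 0,"az": 0.3},{"grip": 70,"dx": 0.7,"dy": 0.7,"dz": 0.15,"ax": 0,"ay": 0,"az": 0.3},{"grip": 70,"dx": 0.7,"dy": 0.7,"dz": 0.15,"ax": 0,"ay": 0,"az": 0.3}]'

```text
time: 0.52
ee_pos: [290.0, -486.2, 236.1]
ee_rot: [-0.001, 0.91, 0.414, -0.0]
wrist_force: [1.3, -0.1, 0.3]
finger_gap: 70.2
```

arm_command --increments '[{"grip": 70,"dx": 0.78,"dy": 0.78,"dz": 0,"ax": 0,"ay": 0,"az": 0.345},{"grip": 70,"dx": 0.78,"dy": 0.78,"dz": 0,"ax": 0,"ay": 0,"az": 0.345},{"grip": 70,"dx": 0.78,"dy": 0.78,"dz": 0,"ax": 0,"ay": 0,"az": 0.345},{"grip": 70,"dx": 0.78,"dy": 0.78,"dz": 0,"ax": 0,"ay": 0,"az": 0.345},{"grip": 70,"dx": 0.78,"dy": 0.78,"dz": 0,"ax": 0,"ay": 0,"az": 0.345}]'

```text
time: 0.93
ee_pos: [436.9, -338.7, 236.0]
ee_rot: [-0.001, 0.739, 0.674, -0.001]
wrist_force: [0.9, -0.5, -0.1]
finger_gap: 69.9
```

arm_command --increments '[{"grip": 70,"dx": 0.295,"dy": 0.289,"dz": 0,"ax": 0,"ay": 0,"az": 0.146},{"grip": 70,"dx": 0.295,"dy": 0.289,"dz": 0,"ax": 0,"ay": 0,"az": 0.146},{"grip": 70,"dx": 0.295,"dy": 0.289,"dz": 0,"ax": 0,"ay": 0,"az": 0.146},{"grip": 70,"dx": 0.295,"dy": 0.289,"dz": -0.13,"ax": 0,"ay": 0,"az": 0.146},{"grip": 70,"dx": 0.295,"dy": 0.289,"dz": -0.26,"ax": 0,"ay": 0,"az": 0.146}]'

```text
time: 1.35
ee_pos: [529.8, -249.0, 158.9]
ee_rot: [0.002, 0.562, 0.827, 0.001]
wrist_force: [-0.6, -1.5, -0.8]
finger_gap: 70.2
```

```bash
python3 - <<'E'
from h import *
im,d=snap("scene"); np.savez("scene1",im=im,d=d)
cv2.imwrite("pics/s1.png",cv2.convertScaleAbs(cv2.resize(im[120:250,250:380],(600,600),interpolation=cv2.INTER_CUBIC),alpha=1.4))
s=ctrl.state(); print(s["ee_pos"],s["ee_rot"],s["joints"])
E
```

```text
[ 521.89841111 -248.97623428  149.92781127] [-0.00581068  0.56482205  0.82519105 -0.00142105] [ 0.66440317  0.62743398 -0.4219554   1.7603479   0.32906488  0.83657325
  0.45828153]
```

View pics/s1.png

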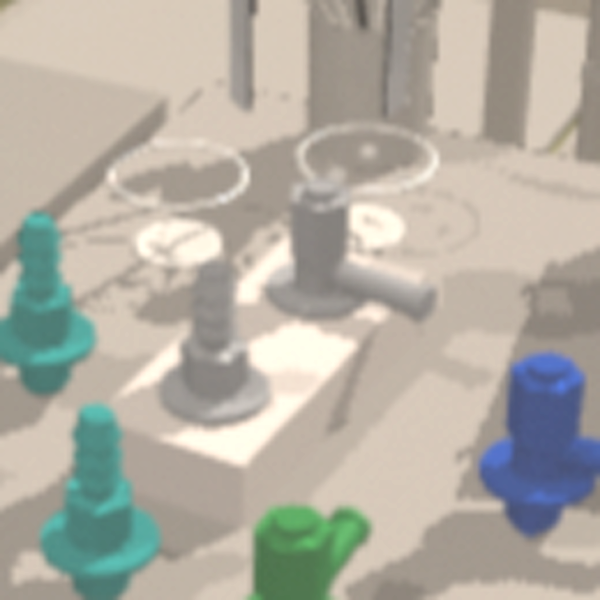

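The view shows the fingers at crop (240,100) and (400,100), straddling the elbow axis at about x=320. The boss top is at (320,187) and the spout tip at about (427,302).

```bash
python3 - <<'E'
from h import *
def ray(n,p,z):
    a,b=world(n,[p],[100])[0],world(n,[p],[200])[0]; return a+(b-a)*(z-a[2])/(b[2]-a[2])
k=130/600
f=lambda u,v:(250+u*k-.4,120+v*k-.4)
b=ray("scene",f(320,187),110); t=ray("scene",f(425,300),57.5); print(b.round(1),t.round(1))
s=560/800
b2=ray("top",(543*s,269*s),110); t2=ray("top",(531*s,322*s),60); print(b2.round(1),t2.round(1))
for q in((b,t),(b2,t2)): print(np.degrees(np.arctan2(*(q[0]-q[1])[[1,0]])).round(1))
s=ctrl.state(); print(s["time"],s["ee_pos"].round(1),s["ee_rot"].round(3))
from scipy.spatial.transform import Rotation as R
M=R.from_quat(s["ee_rot"],scalar_first=True).as_matrix(); print(M.round(3), np.degrees(np.arctan2(M[1,1],M[0,1])))
E
```

```text
[ 527.5 -249.2  110. ] [ 460.6 -245.    57.5]
[ 526.3 -251.7  110. ] [ 458.4 -243.5   60. ]
-3.6
-6.9
1.4 [ 521.9 -249.   149.9] [-0.006  0.565  0.825 -0.001]
[[-0.362  0.932 -0.011]
 [ 0.932  0.362  0.004]
 [ 0.008 -0.009 -1.   ]] 21.22076431394073
```

arm_command --increments '[{"grip": 70,"dx": 0.012,"dy": -0.005,"dz": -0.1,"ax": 0,"ay": 0,"az": 0.01},{"grip": 70,"dx": 0.012,"dy": -0.005,"dz": -0.18,"ax": 0,"ay": 0,"az": 0.01},{"grip": 70,"dx": 0.012,"dy": -0.005,"dz": -0.24,"ax": 0,"ay": 0,"az": 0.01},{"grip": 70,"dx": 0.012,"dy": -0.005,"dz": -0.263,"ax": 0,"ay": 0,"az": 0.01},{"grip": 70,"dx": 0.012,"dy": -0.005,"dz": -0.263,"ax": 0,"ay": 0,"az": 0.01}]'

```text
time: 1.82
ee_pos: [524.1, -250.6, 69.9]
ee_rot: [-0.007, 0.552, 0.834, -0.002]
wrist_force: [-0.6, 0.8, 0.3]
finger_gap: 70.2
```

arm_command --increments '[{"grip": 50,"dx": 0.006,"dy": 0,"dz": 0.004,"ax": -0.001,"ay": -0.004,"az": 0},{"grip": 20,"dx": 0.006,"dy": 0,"dz": 0.004,"ax": -0.001,"ay": -0.004,"az": 0},{"grip": 20,"dx": 0.006,"dy": 0,"dz": 0.004,"ax": -0.001,"ay": -0.004,"az": 0},{"grip": 20,"dx": 0.006,"dy": 0,"dz": 0.004,"ax": -0.001,"ay": -0.004,"az": 0},{"grip": 20,"dx": 0.006,"dy": 0,"dz": 0.004,"ax": -0.001,"ay": -0.004,"az": 0}]'

```text
time: 2.23
ee_pos: [526.4, -250.8, 72.0]
ee_rot: [-0.001, 0.552, 0.834, 0.0]
wrist_force: [0.9, -0.1, -1.1]
finger_gap: 40.1
```

arm_command --increments '[{"grip": 20,"dx": 0,"dy": 0,"dz": 0,"ax": 0,"ay": 0,"az": 0},{"grip": 20,"dx": 0,"dy": 0,"dz": 0,"ax": 0,"ay": 0,"az": 0},{"grip": 20,"dx": 0,"dy": 0,"dz": 0,"ax": 0,"ay": 0,"az": 0},{"grip": 20,"dx": 0,"dy": 0,"dz": 0,"ax": 0,"ay": 0,"az": 0}]'

```text
time: 2.57
ee_pos: [526.7, -251.0, 72.6]
ee_rot: [-0.0, 0.552, 0.834, 0.0]
wrist_force: [-1.2, 0.3, 5.4]
finger_gap: 32.2
```

arm_command --increments '[{"grip": 20,"dx": 0,"dy": 0,"dz": 0.08,"ax": 0,"ay": 0,"az": 0},{"grip": 20,"dx": 0,"dy": 0,"dz": 0.2,"ax": 0,"ay": 0,"az": 0},{"grip": 20,"dx": 0,"dy": 0,"dz": 0.33,"ax": 0,"ay": 0,"az": 0},{"grip": 20,"dx": 0,"dy": 0,"dz": 0.45,"ax": 0,"ay": 0,"az": 0},{"grip": 20,"dx": 0,"dy": 0.05,"dz": 0.5,"ax": 0,"ay": 0,"az": 0}]'

```text
time: 2.98
ee_pos: [528.2, -239.9, 226.5]
ee_rot: [0.003, 0.554, 0.832, -0.0]
wrist_force: [0.5, -0.4, -3.5]
finger_gap: 32.1
```

```bash
cat > tgt.py <<'E'
import sys
from h import *
from scipy.spatial.transform import Rotation as R
PC=np.array([561,215,125.]); YAW=-16.2; H=32.6; OFF=0.
def port(): 
    n=R.from_euler("z",YAW,degrees=True).apply([-.5,0,3**.5/2]); 
    x=R.from_euler("z",YAW,degrees=True).apply([3**.5/2,0,.5]); return np.c_[x,np.cross(n,x),n]
M=np.array([[-.5,3**.5/2,0],[3**.5/2,.5,0],[0,0,-1]])
def target(d,th):
    P=port(); E=P@R.from_euler("z",th,degrees=True).as_matrix()
    return PC+(H+d)*P[:,2], R.from_matrix(E@M)
def inc(d,th):
    s=ctrl.state(); p,r=target(d,th)
    q=R.from_quat(s["ee_rot"],scalar_first=True); dr=(r*q.inv()).as_rotvec()/np.pi
    P=port(); e=P.T@(s["ee_pos"]-PC); E=P.T@q.as_matrix()@M.T
    print("t",round(s["time"],2),"port-frame tcp",e.round(1),"elbow yaw in port",np.degrees(np.arctan2(E[1,0],E[0,0])).round(1),"tilt",E[:2,2].round(3))
    print(f"d={d} th={th} shift",((p-s["ee_pos"])/300).round(4),"turn",dr.round(4),"mm",np.linalg.norm(p-s["ee_pos"]).round(1),"deg",np.degrees(np.linalg.norm(dr)*np.pi).round(1),
     "F",s["wrist_force"].round(1),"Fport",(P.T@s["wrist_force"]).round(1),"gap",round(s["finger_gap"],1),"Mz",(P.T@s["moment"])[2].round(2))
if __name__=="__main__":
    for a in sys.argv[1:]: inc(*map(float,a.split(",")))
E
python3 tgt.py 75,70; python3 -c "
from station import ctrl;print(ctrl.state()['joints'])"
```

```text
t 2.98 port-frame tcp [ 133.4 -446.    40.2] elbow yaw in port 10.2 tilt [0.495 0.002]
d=75.0 th=70.0 shift [-0.063   1.5664 -0.0277] turn [-0.1269 -0.1175  0.3312] mm 470.4 deg 67.2 F [ 0.5 -0.4 -3.5] Fport [-1.2 -0.3 -3.3] gap 32.1 Mz -0.01
[ 0.67981298  0.53407371 -0.4694716   1.69041533  0.28424868  0.9785942
  0.50410349]
```

arm_command --increments '[{"grip": 20,"dx": -0.04,"dy": 1,"dz": -0.01,"ax": -0.1269,"ay": -0.1175,"az": 0.3312},{"grip": 20,"dx": -0.04,"dy": 1,"dz": -0.01,"ax": -0.1269,"ay": -0.1175,"az": 0.3312},{"grip": 20,"dx": -0.04,"dy": 1,"dz": -0.01,"ax": -0.1269,"ay": -0.1175,"az": 0.3312},{"grip": 20,"dx": -0.04,"dy": 1,"dz": -0.01,"ax": -0.1269,"ay": -0.1175,"az": 0.3312},{"grip": 20,"dx": -0.04,"dy": 1,"dz": -0.01,"ax": -0.1269,"ay": -0.1175,"az": 0.3312}]'

```text
time: 3.4
ee_pos: [518.3, -25.6, 223.0]
ee_rot: [0.141, 0.296, 0.944, -0.032]
wrist_force: [1.1, -0.4, -2.4]
finger_gap: 31.9
```

```bash
python3 tgt.py 75,70
```

```text
t 3.4 port-frame tcp [  71.6 -243.    71.8] elbow yaw in port 43.1 tilt [0.239 0.07 ]
d=75.0 th=70.0 shift [-0.0297  0.8522 -0.0159] turn [-0.0591 -0.0558  0.1523] mm 255.9 deg 31.1 F [ 1.1 -0.4 -2.4] Fport [-0.2 -0.1 -2.6] gap 31.9 Mz -0.08
```

arm_command --increments '[{"grip": 20,"dx": -0.03,"dy": 0.85,"dz": -0.016,"ax": -0.059,"ay": -0.056,"az": 0.152},{"grip": 20,"dx": -0.03,"dy": 0.85,"dz": -0.016,"ax": -0.059,"ay": -0.056,"az": 0.152},{"grip": 20,"dx": -0.03,"dy": 0.85,"dz": -0.016,"ax": -0.059,"ay": -0.056,"az": 0.152},{"grip": 20,"dx": -0.03,"dy": 0.85,"dz": -0.016,"ax": -0.059,"ay": -0.056,"az": 0.152},{"grip": 20,"dx": -0.03,"dy": 0.85,"dz": -0.016,"ax": -0.059,"ay": -0.056,"az": 0.152}]'

```text
time: 3.82
ee_pos: [508.6, 181.9, 218.2]
ee_rot: [0.252, 0.049, 0.965, -0.059]
wrist_force: [0.7, -0.7, -2.8]
finger_gap: 31.6
```

```bash
python3 tgt.py 50,70
```

```text
t 3.82 port-frame tcp [ 11.  -46.4 101.2] elbow yaw in port 70.4 tilt [-0.001 -0.001]
d=50.0 th=70.0 shift [ 0.0425  0.1488 -0.0721] turn [ 0.0008  0.0001 -0.002 ] mm 51.2 deg 0.4 F [ 0.7 -0.7 -2.8] Fport [-0.7 -0.5 -2.8] gap 31.6 Mz -0.05
```

arm_command --increments '[{"grip": 20,"dx": 0.03,"dy": 0.1,"dz": -0.03,"ax": 0.0008,"ay": 0,"az": -0.002},{"grip": 20,"dx": 0.0425,"dy": 0.149,"dz": -0.072,"ax": 0.0008,"ay": 0,"az": -0.002},{"grip": 20,"dx": 0.0425,"dy": 0.149,"dz": -0.072,"ax": 0.0008,"ay": 0,"az": -0.002},{"grip": 20,"dx": 0.0425,"dy": 0.149,"dz": -0.072,"ax": 0.0008,"ay": 0,"az": -0.002}]'

```text
time: 4.15
ee_pos: [520.2, 226.7, 195.0]
ee_rot: [0.251, 0.051, 0.965, -0.059]
wrist_force: [0.6, 0.3, -3.3]
finger_gap: 32.1
```

```bash
python3 - <<'E'
from h import *
import tgt
im,d=snap("scene"); it,dt=snap("top"); np.savez("s2",im=im,d=d,it=it,dt=dt)
# draw expected port mouth, elbow flange, plug end circles from the model
P=tgt.port(); s=ctrl.state(); q=tgt.R.from_quat(s["ee_rot"],scalar_first=True).as_matrix()
E=q@tgt.M.T; o=s["ee_pos"]-tgt.H*E[:,2]
t=np.linspace(0,2*np.pi,90); c=lambda r,z:np.c_[r*np.cos(t),r*np.sin(t),0*t+z]
def draw(im,n,x0,y0,w,f):
    a=cv2.convertScaleAbs(cv2.resize(im[y0:y0+w,x0:x0+w],None,fx=f,fy=f,interpolation=cv2.INTER_CUBIC),alpha=1.4)
    for L,col in((c(32,0)@P.T+tgt.PC,(0,0,255)),(c(16.5,0)@P.T+tgt.PC,(0,0,255)),(c(30,0)@E.T+o,(0,255,0)),(c(15,-20)@E.T+o,(0,255,0)),(np.array([[0,0,17.5],[-72,0,17.5]])@E.T+o,(255,255,0))):
        p=(proj(n,L)+.5-[x0,y0])*f-.5; cv2.polylines(a,[np.int32(p*8).reshape(-1,1,2)],False,col,1,cv2.LINE_AA,3)
    return a
u=proj("scene",tgt.PC+30*P[:,2])[0]; v=proj("top",tgt.PC+30*P[:,2])[0]; print(u,v)
A=draw(im,"scene",int(u[0])-50,int(u[1])-50,100,4); B=draw(it,"top",int(v[0])-50,int(v[1])-50,100,4)
cv2.imwrite("pics/s2.png",np.hstack([A,B]))
E
python3 tgt.py 20,70
```

```text
[205.71098062 249.29428351] [135.03886695 172.75864577]
t 4.25 port-frame tcp [-0.  -2.  82.2] elbow yaw in port 70.0 tilt [0.    0.003]
d=20.0 th=70.0 shift [ 0.0494 -0.0076 -0.0855] turn [ 0.0006 -0.0003  0.0006] mm 29.7 deg 0.2 F [-0.8 -0.7 -2.5] Fport [-1.8 -0.8 -1.9] gap 31.9 Mz -0.07
```

View pics/s2.png

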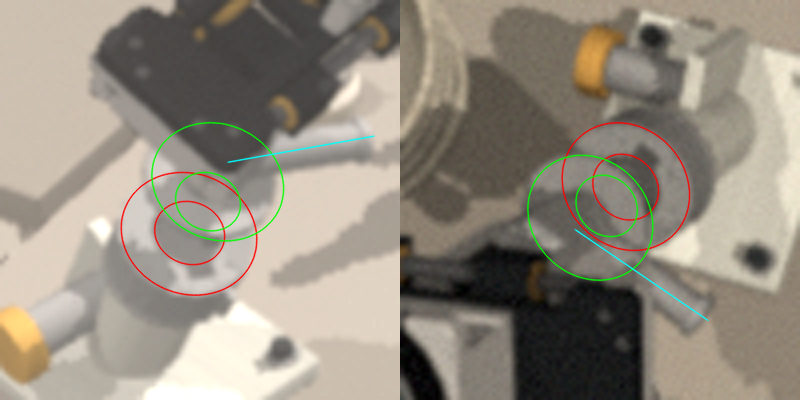

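The red port model matches the collar in both views. The spout is slightly off the modelled axis, by about 10 crop px in the scene view, so I'll check with depth how the elbow sits in the jaws.

```bash
cat > fit.py <<'E'
from h import *
import tgt
from scipy.optimize import least_squares
def fit(z,pos,rot):
    q=tgt.R.from_quat(rot,scalar_first=True).as_matrix(); E=q@tgt.M.T; o=pos-tgt.H*E[:,2]
    for n,d in(("scene",z["d"]),("top",z["dt"])):
        A=(cloud(n,d)[1]-o)@E
        S=A[(A[:,0]>-66)&(A[:,0]<-36)&(abs(A[:,1])<16)&(A[:,2]>0)&(A[:,2]<34)]
        if len(S)<20: print(n,"few",len(S)); continue
        # spout axis: y=a+b*x', z=c+e*x'  about x=-51
        f=lambda p:np.hypot(S[:,1]-p[0]-p[1]*(S[:,0]+51),S[:,2]-p[2]-p[3]*(S[:,0]+51))-9
        r=least_squares(f,[0,0,17.5,0],loss="soft_l1").x
        T=A[(abs(A[:,1]-r[0])<12)&(abs(A[:,2]-r[2])<12)&(A[:,0]<-50)&(A[:,0]>-95)]
        F=A[(np.hypot(A[:,0],A[:,1])<31)&(np.hypot(A[:,0],A[:,1])>17)&(abs(A[:,2]-6)<9)]
        print(n,len(S),"axis y,z at x=-51:",r[[0,2]].round(1),"slopes",r[[1,3]].round(3),"tip x",np.percentile(T[:,0],2).round(1),
          "flange top z",np.median(F[:,2]).round(1) if len(F) else 0,len(F))
if __name__=="__main__":
    s=ctrl.state(); fit(np.load("s2.npz"),s["ee_pos"],s["ee_rot"])
E
python3 fit.py
```

```text
scene 160 axis y,z at x=-51: [ 1.5 17.1] slopes [-0.049 -0.057] tip x -66.7 flange top z 5.6 286
top 131 axis y,z at x=-51: [ 0.9 18.1] slopes [-0.006 -0.015] tip x -70.5 flange top z 6.5 316
```

arm_command --increments '[{"grip": 20,"dx": 0.01,"dy": -0.007,"dz": -0.02,"ax": 0,"ay": 0,"az": 0},{"grip": 20,"dx": 0.028,"dy": -0.0085,"dz": -0.05,"ax": 0,"ay": 0,"az": 0},{"grip": 20,"dx": 0.04,"dy": -0.009,"dz": -0.07,"ax": 0,"ay": 0,"az": 0},{"grip": 20,"dx": 0.041,"dy": -0.009,"dz": -0.072,"ax": 0,"ay": 0,"az": 0}]'

```text
time: 4.58
ee_pos: [533.5, 220.2, 173.7]
ee_rot: [0.251, 0.054, 0.965, -0.061]
wrist_force: [0.2, -0.2, -3.0]
finger_gap: 31.4
```

```bash
python3 tgt.py 17,70 10,70
```

```text
t 4.58 port-frame tcp [ 0.3 -2.7 56.1] elbow yaw in port 69.9 tilt [0.001 0.005]
d=17.0 th=70.0 shift [ 0.0122  0.0057 -0.0193] turn [ 0.0009 -0.0006  0.0013] mm 7.1 deg 0.3 F [ 0.2 -0.2 -3. ] Fport [-1.3 -0.1 -2.7] gap 31.4 Mz -0.06
t 4.58 port-frame tcp [ 0.3 -2.7 56.1] elbow yaw in port 69.9 tilt [0.001 0.005]
d=10.0 th=70.0 shift [ 0.0234  0.0024 -0.0395] turn [ 0.0009 -0.0006  0.0013] mm 13.8 deg 0.3 F [ 0.2 -0.2 -3. ] Fport [-1.3 -0.1 -2.7] gap 31.4 Mz -0.06
```

arm_command --increments '[{"grip": 20,"dx": 0.006,"dy": 0.006,"dz": -0.01,"ax": 0.0005,"ay": 0,"az": 0.001},{"grip": 20,"dx": 0.012,"dy": 0.006,"dz": -0.019,"ax": 0.0009,"ay": -0.0006,"az": 0.0013},{"grip": 20,"dx": 0.012,"dy": 0.006,"dz": -0.019,"ax": 0.0009,"ay": -0.0006,"az": 0.0013}]'

```text
time: 4.83
ee_pos: [536.5, 221.2, 167.1]
ee_rot: [0.251, 0.052, 0.965, -0.059]
wrist_force: [-1.7, -0.6, -4.4]
finger_gap: 31.9
```

```bash
python3 tgt.py 17,70 8,70
```

```text
t 4.83 port-frame tcp [-0.9 -0.9 49.1] elbow yaw in port 70.0 tilt [0.001 0.001]
d=17.0 th=70.0 shift [0.0024 0.0025 0.003 ] turn [ 0.0002 -0.0006  0.0002] mm 1.4 deg 0.1 F [-1.7 -0.6 -4.4] Fport [-3.5 -1.1 -3.1] gap 31.9 Mz -0.05
t 4.83 port-frame tcp [-0.9 -0.9 49.1] elbow yaw in port 70.0 tilt [0.001 0.001]
d=8.0 th=70.0 shift [ 0.0168 -0.0017 -0.023 ] turn [ 0.0002 -0.0006  0.0002] mm 8.5 deg 0.1 F [-1.7 -0.6 -4.4] Fport [-3.5 -1.1 -3.1] gap 31.9 Mz -0.05
```

arm_command --increments '[{"grip": 20,"dx": 0.008,"dy": 0,"dz": -0.011,"ax": 0,"ay": 0,"az": 0},{"grip": 20,"dx": 0.0168,"dy": -0.0017,"dz": -0.023,"ax": 0,"ay": 0,"az": 0},{"grip": 20,"dx": 0.0168,"dy": -0.0017,"dz": -0.023,"ax": 0,"ay": 0,"az": 0}]'

```text
time: 5.08
ee_pos: [541.0, 220.1, 159.0]
ee_rot: [0.25, 0.052, 0.965, -0.06]
wrist_force: [-1.9, -0.7, -6.4]
finger_gap: 32.1
```

```bash
python3 tgt.py 8,70 0,70
```

```text
t 5.08 port-frame tcp [-0.9 -0.7 39.7] elbow yaw in port 70.0 tilt [0.003 0.003]
d=8.0 th=70.0 shift [0.0017 0.002  0.0039] turn [ 0.0005 -0.0012  0.0003] mm 1.4 deg 0.2 F [-1.9 -0.7 -6.4] Fport [-4.6 -1.2 -4.8] gap 32.1 Mz -0.07
t 5.08 port-frame tcp [-0.9 -0.7 39.7] elbow yaw in port 70.0 tilt [0.003 0.003]
d=0.0 th=70.0 shift [ 0.0145 -0.0017 -0.0192] turn [ 0.0005 -0.0012  0.0003] mm 7.2 deg 0.2 F [-1.9 -0.7 -6.4] Fport [-4.6 -1.2 -4.8] gap 32.1 Mz -0.07
```

arm_command --increments '[{"grip": 20,"dx": 0.007,"dy": -0.001,"dz": -0.01,"ax": 0,"ay": 0,"az": 0},{"grip": 20,"dx": 0.0145,"dy": -0.0017,"dz": -0.019,"ax": 0,"ay": 0,"az": 0},{"grip": 20,"dx": 0.0165,"dy": -0.0022,"dz": -0.0222,"ax": 0,"ay": 0,"az": 0},{"grip": 20,"dx": 0.0165,"dy": -0.0022,"dz": -0.0222,"ax": 0,"ay": 0,"az": 0}]'

```text
time: 5.42
ee_pos: [544.5, 219.2, 152.3]
ee_rot: [0.25, 0.052, 0.965, -0.06]
wrist_force: [-10.9, -1.8, 4.9]
finger_gap: 32.0
```

```bash
python3 tgt.py 0,70 -2,70 -3,70
```

```text
t 5.42 port-frame tcp [-1.1 -0.5 32.2] elbow yaw in port 70.1 tilt [0.004 0.004]
d=0.0 th=70.0 shift [0.0028 0.001  0.003 ] turn [ 0.0008 -0.0015  0.0002] mm 1.3 deg 0.3 F [-10.9  -1.8   4.9] Fport [-6.2 -4.8  9.2] gap 32.0 Mz -0.08
t 5.42 port-frame tcp [-1.1 -0.5 32.2] elbow yaw in port 70.1 tilt [0.004 0.004]
d=-2.0 th=70.0 shift [ 0.006   0.0001 -0.0028] turn [ 0.0008 -0.0015  0.0002] mm 2.0 deg 0.3 F [-10.9  -1.8   4.9] Fport [-6.2 -4.8  9.2] gap 32.0 Mz -0.08
t 5.42 port-frame tcp [-1.1 -0.5 32.2] elbow yaw in port 70.1 tilt [0.004 0.004]
d=-3.0 th=70.0 shift [ 0.0076 -0.0004 -0.0057] turn [ 0.0008 -0.0015  0.0002] mm 2.8 deg 0.3 F [-10.9  -1.8   4.9] Fport [-6.2 -4.8  9.2] gap 32.0 Mz -0.08
```

arm_command --increments '[{"grip": 20,"dx": 0.0032,"dy": -0.0009,"dz": -0.0058,"ax": 0,"ay": 0,"az": 0},{"grip": 20,"dx": 0.0032,"dy": -0.0009,"dz": -0.0058,"ax": 0,"ay": 0,"az": 0}]'

```text
time: 5.58
ee_pos: [544.5, 219.2, 152.2]
ee_rot: [0.251, 0.052, 0.965, -0.06]
wrist_force: [-15.7, -1.5, 15.9]
finger_gap: 31.5
```

```bash
python3 tgt.py 0,50; python3 - <<'E'
from h import *
import fit
im,d=snap("scene"); it,dt=snap("top"); np.savez("s3",im=im,d=d,it=it,dt=dt)
s=ctrl.state(); fit.fit(np.load("s3.npz"),s["ee_pos"],s["ee_rot"])
u=fit.proj("scene",[530,190,150])[0].astype(int);v=fit.proj("top",[540,200,140])[0].astype(int)
f=lambda i,c:cv2.resize(i[c[1]-50:c[1]+50,c[0]-50:c[0]+50],(400,400),interpolation=cv2.INTER_CUBIC)
cv2.imwrite("pics/s3.png",cv2.convertScaleAbs(np.hstack([f(im,u),f(it,v)]),alpha=1.4))
E
```

```text
t 5.58 port-frame tcp [-1.2 -0.5 32.1] elbow yaw in port 70.1 tilt [0.002 0.003]
d=0.0 th=50.0 shift [0.003  0.001  0.0035] turn [ 0.0543 -0.0166 -0.0963] mm 1.4 deg 20.1 F [-15.7  -1.5  15.9] Fport [-4.8 -5.8 21.2] gap 31.5 Mz -0.04
scene 146 axis y,z at x=-51: [-0.5 17.7] slopes [-0.029 -0.05 ] tip x -67.6 flange top z 5.3 299
top 101 axis y,z at x=-51: [ 0.2 18.7] slopes [-0.01   0.021] tip x -71.2 flange top z 6.5 297
```

View pics/s3.png

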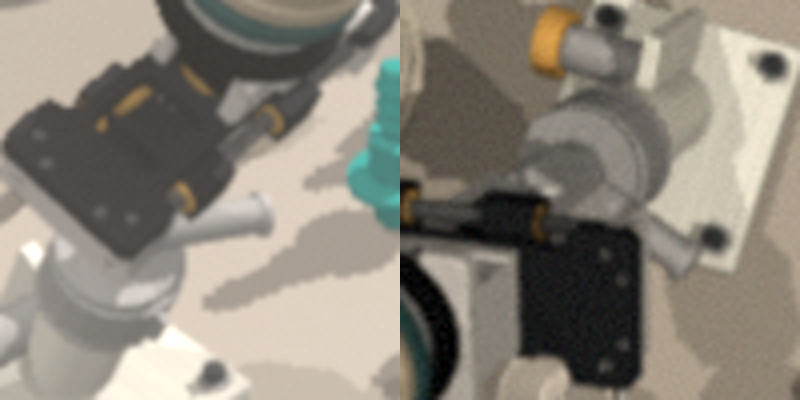

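The flange is flat on the collar in both views. The axial force rises with no further travel, so the elbow is home. Now I'll turn it clockwise.

arm_command --increments '[{"grip": 20,"dx": 0,"dy": 0,"dz": 0,"ax": 0.016,"ay": -0.0046,"az": -0.0289},{"grip": 20,"dx": 0,"dy": 0,"dz": 0,"ax": 0.0347,"ay": -0.0101,"az": -0.0625},{"grip": 20,"dx": 0,"dy": 0,"dz": 0,"ax": 0.0534,"ay": -0.0155,"az": -0.0962},{"grip": 20,"dx": 0,"dy": 0,"dz": 0,"ax": 0.0667,"ay": -0.0194,"az": -0.1203},{"grip": 20,"dx": 0,"dy": 0,"dz": 0,"ax": 0.0667,"ay": -0.0194,"az": -0.1203}]'

```text
time: 6.1
ee_pos: [544.8, 220.6, 152.4]
ee_rot: [0.257, 0.26, 0.931, -0.003]
wrist_force: [-2.5, 1.2, -2.3]
finger_gap: 31.7
```

```bash
python3 tgt.py 0,25
```

```text
t 6.1 port-frame tcp [-1.1  0.8 32.3] elbow yaw in port 45.0 tilt [ 0.003 -0.   ]
d=0.0 th=25.0 shift [ 0.0019 -0.0034  0.0026] turn [ 0.053  -0.0164 -0.0964] mm 1.4 deg 20.0 F [-2.5  1.2 -2.3] Fport [-3.5  0.4 -0.6] gap 31.7 Mz -0.02
```

arm_command --increments '[{"grip": 20,"dx": 0.001,"dy": -0.002,"dz": 0,"ax": 0.0133,"ay": -0.0039,"az": -0.0241},{"grip": 20,"dx": 0.001,"dy": -0.002,"dz": 0,"ax": 0.0307,"ay": -0.0089,"az": -0.0554},{"grip": 20,"dx": 0.001,"dy": -0.002,"dz": 0,"ax": 0.048,"ay": -0.014,"az": -0.0866},{"grip": 20,"dx": 0.001,"dy": -0.002,"dz": 0,"ax": 0.0613,"ay": -0.0178,"az": -0.1107},{"grip": 20,"dx": 0.001,"dy": -0.002,"dz": 0,"ax": 0.0613,"ay": -0.0178,"az": -0.1107}]'

```text
time: 6.52
ee_pos: [544.4, 221.7, 152.2]
ee_rot: [0.252, 0.439, 0.861, 0.05]
wrist_force: [-5.5, 1.8, -1.8]
finger_gap: 31.6
```

```bash
python3 tgt.py 0,0
```

```text
t 6.52 port-frame tcp [-1.8  1.8 32.4] elbow yaw in port 22.1 tilt [ 0.004 -0.004]
d=0.0 th=0.0 shift [ 0.003  -0.0072  0.0034] turn [ 0.0575 -0.0178 -0.1071] mm 2.6 deg 22.1 F [-5.5  1.8 -1.8] Fport [-5.9  0.1  1.4] gap 31.6 Mz -0.05
```

arm_command --increments '[{"grip": 20,"dx": 0,"dy": 0,"dz": 0,"ax": 0.0133,"ay": -0.0039,"az": -0.0241},{"grip": 20,"dx": 0,"dy": 0,"dz": 0,"ax": 0.0307,"ay": -0.0089,"az": -0.0554},{"grip": 20,"dx": 0,"dy": 0,"dz": 0,"ax": 0.044,"ay": -0.0128,"az": -0.0794},{"grip": 20,"dx": 0,"dy": 0,"dz": 0,"ax": 0.0547,"ay": -0.0163,"az": -0.1},{"grip": 20,"dx": 0,"dy": 0,"dz": 0,"ax": 0.0547,"ay": -0.0163,"az": -0.1}]'

```text
time: 6.93
ee_pos: [545.4, 222.3, 152.6]
ee_rot: [0.241, 0.586, 0.768, 0.095]
wrist_force: [-0.2, 1.1, -4.3]
finger_gap: 32.2
```

```bash
python3 tgt.py 0,0; python3 - <<'E'
from h import *
import fit,tgt
im,d=snap("scene"); it,dt=snap("top"); np.savez("s4",im=im,d=d,it=it,dt=dt)
s=ctrl.state(); fit.fit(np.load("s4.npz"),s["ee_pos"],s["ee_rot"])
u=proj("scene",[515,225,140])[0].astype(int);v=proj("top",[520,225,140])[0].astype(int)
f=lambda i,c:cv2.resize(i[c[1]-50:c[1]+50,c[0]-50:c[0]+50],(400,400),interpolation=cv2.INTER_CUBIC)
cv2.imwrite("pics/s4.png",cv2.convertScaleAbs(np.hstack([f(im,u),f(it,v)]),alpha=1.4))
E
```

```text
t 6.93 port-frame tcp [-0.9  2.7 32.5] elbow yaw in port 1.5 tilt [ 0.    -0.004]
d=0.0 th=0.0 shift [-0.0001 -0.0093  0.002 ] turn [ 0.0029 -0.0009 -0.0079] mm 2.9 deg 1.5 F [-0.2  1.1 -4.3] Fport [-2.6  1.  -3.5] gap 32.2 Mz 0.03
scene 160 axis y,z at x=-51: [-0.8 17.8] slopes [-0.04   0.004] tip x -70.9 flange top z 5.0 295
top 62 axis y,z at x=-51: [-1.5 19.2] slopes [-0.01   0.054] tip x -69.9 flange top z 6.5 334
```

View pics/s4.png

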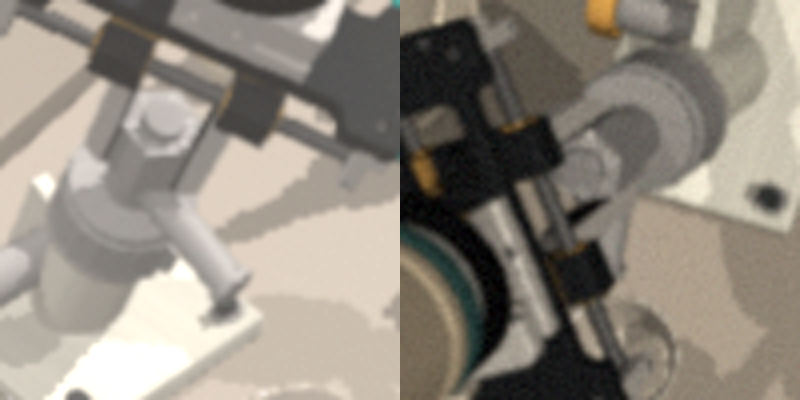

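```bash
cat > fin.py <<'E'
import sys
from h import *
import tgt
from scipy.optimize import least_squares
def ray(n,p,z):
    a,b=world(n,[p],[100])[0],world(n,[p],[200])[0]; return a+(b-a)*(z-a[2])/(b[2]-a[2])
def plate():
    z0=np.load("top0.npz"); A=cloud("top",z0["d"])[1]
    k=A[(np.hypot(A[:,0]-600,A[:,1]-190)<90)&(A[:,2]>5)&(A[:,2]<30),2]; zp=np.median(k); print("plate z",zp.round(1))
    c=[ray("top",(105+u/3.478-.4,115+v/3.478-.4),zp)[:2] for u,v in((140,35),(318,88),(258,278),(78,222))]
    e=[c[0]-c[1],c[3]-c[2],c[0]-c[3],c[1]-c[2]]; print("edges deg",[round(np.degrees(np.arctan2(v[1],v[0])),1) for v in e],[round(np.linalg.norm(v)) for v in e])
def elbow(f,PCs={"scene":[561.9,216.1,125],"top":[560,213.9,125]}):
    z=np.load(f); P=tgt.port()
    for n,d in(("scene",z["d"]),("top",z["dt"])):
        A=(cloud(n,d)[1]-PCs[n])@P; 
        S=A[(A[:,0]>-66)&(A[:,0]<-38)&(abs(A[:,1])<22)&(A[:,2]>3)&(A[:,2]<32)]
        F=A[(A[:,2]>1)&(A[:,2]<5)&(np.hypot(A[:,0],A[:,1])>25)&(np.hypot(A[:,0],A[:,1])<36)]
        def res(p):
            c,s=np.cos(p[2]),np.sin(p[2]); X=S[:,:2]-p[:2]; y=-s*X[:,0]+c*X[:,1]
            return np.r_[np.hypot(y,S[:,2]-17.5-p[3])-9,np.hypot(F[:,0]-p[0],F[:,1]-p[1])-30]
        r=least_squares(res,[0,0,0,0],loss="soft_l1"); p=r.x
        cov=np.linalg.inv(r.jac.T@r.jac)*np.median(r.fun**2)
        print(n,len(S),len(F),"centre",p[:2].round(1),"yaw",np.degrees(p[2]).round(1),"+-",np.degrees(cov[2,2]**.5).round(1),"dz",p[3].round(1),
          "line through port centre yaw",np.degrees(np.arctan2(-np.median(S[:,1]),51)).round(1))
if __name__=="__main__":
    plate(); elbow(sys.argv[1])
E
python3 fin.py s4.npz
```

```text
plate z 13.8
edges deg [np.float64(73.2), np.float64(72.8), np.float64(-15.7), np.float64(-15.7)] [118, 117, 125, 125]
scene 155 58 centre [ 0.3 -0.7] yaw 0.2 +- 0.3 dz 0.4 line through port centre yaw -3.7
top 61 65 centre [-1.3  1.4] yaw 0.2 +- 0.3 dz 1.3 line through port centre yaw 6.2
```

Both views put the spout within about 0.2° of the port frame, and the base plate edges confirm the port yaw at −16.3°. Now I'll let go and back out along the axis.

arm_command --increments '[{"grip": 44,"dx": 0,"dy": 0,"dz": 0,"ax": 0,"ay": 0,"az": 0},{"grip": 60,"dx": 0,"dy": 0,"dz": 0,"ax": 0,"ay": 0,"az": 0},{"grip": 60,"dx": 0,"dy": 0,"dz": 0,"ax": 0,"ay": 0,"az": 0},{"grip": 60,"dx": 0,"dy": 0,"dz": 0,"ax": 0,"ay": 0,"az": 0}]'

```text
time: 7.37
ee_pos: [545.9, 222.0, 153.1]
ee_rot: [0.241, 0.584, 0.769, 0.095]
wrist_force: [-0.2, 0.5, -1.0]
finger_gap: 55.3
```

arm_command --increments '[{"grip": 60,"dx": -0.032,"dy": 0.009,"dz": 0.058,"ax": 0,"ay": 0,"az": 0},{"grip": 60,"dx": -0.08,"dy": 0.023,"dz": 0.144,"ax": 0,"ay": 0,"az": 0},{"grip": 60,"dx": -0.144,"dy": 0.042,"dz": 0.26,"ax": 0,"ay": 0,"az": 0},{"grip": 60,"dx": -0.2,"dy": 0.058,"dz": 0.36,"ax": 0,"ay": 0,"az": 0},{"grip": 60,"dx": -0.22,"dy": -0.05,"dz": 0.45,"ax": 0,"ay": 0,"az": 0}]'

```text
time: 7.78
ee_pos: [478.5, 216.5, 289.9]
ee_rot: [0.239, 0.58, 0.772, 0.1]
wrist_force: [1.3, -0.0, 0.3]
finger_gap: 60.3
```

arm_command --increments '[{"grip": 60,"dx": -0.1,"dy": -0.4,"dz": 0.2,"ax": 0,"ay": 0,"az": 0},{"grip": 60,"dx": -0.1,"dy": -0.4,"dz": 0.2,"ax": 0,"ay": 0,"az": 0},{"grip": 60,"dx": -0.1,"dy": -0.4,"dz": 0.2,"ax": 0,"ay": 0,"az": 0},{"grip": 60,"dx": -0.1,"dy": -0.6,"dz": 0.2,"ax": 0,"ay": 0,"az": 0},{"grip": 60,"dx": -0.1,"dy": -0.6,"dz": 0.2,"ax": 0,"ay": 0,"az": 0}]'

```text
time: 8.2
ee_pos: [447.6, 32.3, 351.8]
ee_rot: [0.241, 0.581, 0.771, 0.1]
wrist_force: [0.6, -1.0, -0.5]
finger_gap: 60.3
```

```bash
python3 - <<'E'
from h import *
im,d=snap("scene"); it,dt=snap("top"); np.savez("s5",im=im,d=d,it=it,dt=dt)
s=ctrl.state(); print(s["time"],s["ee_pos"].round(1),s["wrist_force"].round(1))
u=proj("scene",[515,225,120])[0].astype(int);v=proj("top",[520,225,120])[0].astype(int)
f=lambda i,c:cv2.resize(i[c[1]-60:c[1]+60,c[0]-60:c[0]+60],(400,400),interpolation=cv2.INTER_CUBIC)
cv2.imwrite("pics/s5.png",cv2.convertScaleAbs(np.hstack([f(im,u),f(it,v)]),alpha=1.4))
import fin; fin.elbow("s5.npz")
z=np.load("s4.npz")
for n,D in(("scene",d),("top",dt)):
    A=cloud(n,D)[1]; K=A[(np.hypot(A[:,0]-459,A[:,1]-245)<50)&(A[:,2]>31)&(A[:,2]<42)]
    from scipy.optimize import least_squares
    print("cup",n,least_squares(lambda p:np.hypot(K[:,0]-p[0],K[:,1]-p[1])-31,[459,245],loss="soft_l1").x.round(1))
E
```

```text
8.3 [447.4  31.4 350.7] [-0.2  0.5 -0.2]
scene 151 84 centre [-0.4 -0.7] yaw 0.5 +- 0.3 dz 0.0 line through port centre yaw -3.9
top 126 74 centre [-1.3  0.7] yaw -0.3 +- 0.4 dz 0.0 line through port centre yaw 2.0
cup scene [460.2 245.5]
cup top [457.8 243.5]
```

View pics/s5.png

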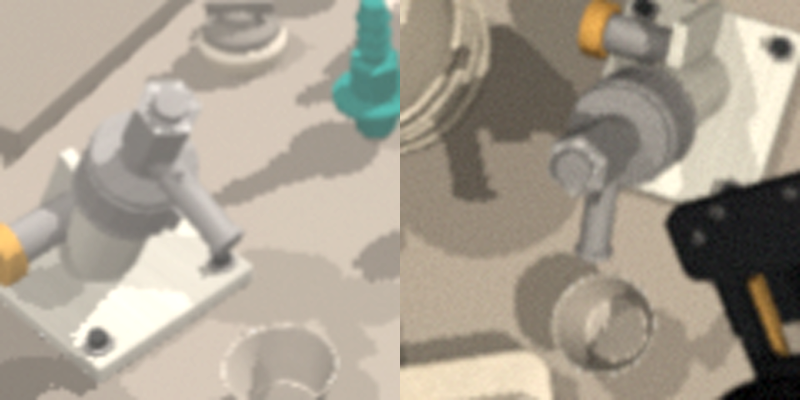

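The elbow stands free with its flange on the collar and the spout pointing at the cup. In the top crop the spout tip is at (595,255) and the cup at (603,325). The yaw error is about 0 ± 0.5° and the cup hasn't moved.

```bash
python3 -c "
from station import ctrl
print(ctrl.hand_in())"
```

```text
the job is handed in; nothing more can be done
None
```

The elbow is seated fully home in the leaning port, with its spout turned to the index rib. I let go, moved the arm clear and handed the job in at about 8.3 s.

- **Seating:** I gripped the elbow by its hex, entered it at +70° and pushed until the axial force reached about 21 N with no further travel. After release, the depth fit put the flange at the home height (0.0 mm off).
- **Turn:** I turned it about 69° clockwise. After release, the spout was +0.5° from the port frame in one camera and −0.3° in the other. The port's own direction is known to about 1.5°, and the base plate edges agreed with it.
- **Surroundings:** The cup is where it started to within 0.6 mm. The barb and the look-alikes were not touched.

**Not checked or in disagreement:**
- **Rib:** I never saw it in the pictures, so "over the rib" rests on the fitted port frame.
- **Seal drag:** it did not show clearly in the wrist moment, so I judged the turn by angle.
- **Spout offset:** a cruder check, the spout's offset seen from the port centre, gave −3.9° and +2.0°. I put that down to 1–2 mm centring errors between the cameras.
- **Arm position:** while turning, the arm read 2–3 mm off the estimated port axis, with low forces.

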